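Unbolt the reject box and set its hatch to the drop stop

ROBOT

A 6-joint arm with a two-finger parallel gripper is mounted at the origin on the work surface. World frame = base frame: x ahead of the robot, y to its left, z up, the work surface at z = 0. Lengths are in m, angles in degrees, forces in N, time in s.
With the tool pointing down it reaches from about 0.325 to 0.775 m from the base axis. Payload 5.5 kg.
Tool frame: the origin (TCP) lies midway between the tips of the shut fingers; the grasp point (between the pads) lies 19 mm behind it; z points along the fingers, y is the line along which they close (so a half turn about z gives the same grasp; the last joint's range is limited). The gripper opens to 88 mm and grips with 3 to 60 N. Pads are 20 mm wide; open, the fingers measure 115 mm over their backs; the gripper's body (75 mm by 178 mm) begins 61 mm behind the grasp point.
Start: joints at [69.746, 5.22, 70.514, -0, 104.267, -3.249], TCP at [0.175, 0.574, 0.223] pointing down, gripper open.
Joint ranges: [-164.24, 164.24], [-49.07, 125.15], [9.68, 141.18], [-86.29, 266.29], [3.28, 154.24], [-151.56, 151.56]. Speed limits (degrees/s): [147.25, 147.25, 172.46, 180, 180, 180].

INTERFACE

Orientations are given as a 3x3 rotation matrix whose columns are the frame's x, y, z axes.
In Python, from cell import state, capture, sign_off gives the robot as it stands.
- The arm moves only by the shell command python3 -m pendant 'ROWS' [OPENING] [FORCE]. ROWS is JSON, a list of rows, each a list of 4 numbers: the shift along the tool's x, y, z in units of 100 mm (1.0 is 100 mm), then the turn about the tool's z in units of pi rad (1.0 is pi rad). A call has 1 to 8 rows; each row is the pose to reach, as a shift and turn from the pose commanded when the call began, along the tool's axes at that moment, turning the shorter way round; what a row does not reach only later rows make up. A row lasts 1/12 s, in which the tool goes at most 41.7 mm and 7.16 degrees, less where a joint would pass 70% of its speed; a pose out of reach is approached as far as the arm can. A call with a number of a shift or a turn outside -1 to 1 is refused whole. A call with a gripper value outside its range is refused whole. OPENING is the gripper command: -1 is shut, 1 is fully open, values between are in proportion, set as the call begins (- or left out, the last holds). The fingers move at their own pace and stop on an object; FORCE is the grip in N (left out, the last holds). Time passes only in rows, so rows that repeat a pose let the fingers close. It gives the time, the measured TCP pose, the force, the opening and the grip force at its end, in the units of the state.
- state(): the state, without advancing time (a new reading comes with each control period).
- capture(name): name is "scene" or "side" or "wrist"; returns a dict with "img" (384x512x3 uint8, red, green, blue), "K" (3x3 intrinsics, pixels), "world_to_cam" (4x4, takes a point from world to camera coordinates). Camera axes: x right, y down, z forward; pixel columns grow to the right and rows downward; lengths in m; the calibration is good to about 2 mm. A picture is of the moment at which its call begins. There is no depth.
- sign_off(): hands the job in; it is judged then, once.
The state is a dict: "clock": time; "qpos": joint angles; "dq": joint speeds; "tau": joint torques, N m; "tcp_pos": TCP position; "ee_rot": TCP orientation; "ft_force": force on the tool from outside, world axes, zero at the start; "ft_torque": the same for the moment, N m; "grip_width": finger opening in m; "grasp_force": force on a finger pad.
Only numpy, scipy, OpenCV 4.12 (cv2) and the standard library are available. Lean on these libraries where they do the work, as an engineer would, in place of code of your own. Each camera call takes 0.05 s, during which the arm holds its last target. There are 200 camera calls.

TASK

Get the red reject box ready for the shift's rejects: lift the bolt's handle out of its notch, draw the bolt back until the handle can drop into the rear notch, and leave it lying flat in there so that the bolt cannot creep forward again. Then slide the hatch plate open to its first click stop, the part-open one, and leave it resting there, not at the full-open stop. Leave the caliper, the clipboard and the yellow stripper where they lie.

Things in the scene. Friction and masses are not known exactly. Their poses are not given: they have to be found in the camera images.
- box: Red steel reject box, fixed, 330 (x) by 320 (y) by 140 mm high; origin at its underside's centre; x points from its front edge (near the robot) to its rear, y left, z up. Lid port covered by a hatch plate that slides along y in rails. A 12 mm steel barrel bolt lies along x in a C-shaped guide before the hatch, axis 20 mm above the lid at y = -40; its nose, in a staple on the hatch, locks it.
- bolt (a joint): Bolt slide, m: 0 = home; grows when drawn to box -x, up to 0.072; nose clear of the staple from 0.02. Handle down in the front notch: 4 mm play only. Handle raised: slides freely (1.5 N friction), straight past the rear notch. That notch (square-sided, 5 mm play) is in a dark sleeve clamped anywhere along the guide: its middle lies between 0.039 and 0.063, not measured; it must be felt or seen.
- handle (a joint): Turn of the handle about the bolt's axis, rad: 0 = flat to box -y in a notch, 1.3 = limit. Above 0.7 it passes over the slot edge. Let go, it falls by its own weight to lie in a notch (0) or rest on the slot edge (about 0.55). Over the rear notch it falls in if free to, and the notch's side then stops the bolt hard; a finger pushing on the knob can hold it up by friction until it eases off.
- bolt_knob (a point): Centre of the dark cylindrical knob on the bolt's handle, 38 mm from the bolt's axis (handle flat: to box -y, 20 mm above the lid). Knob 16 mm thick, 20 mm long along the handle, on a 7 mm stem that passes between notch walls 8 to 14 mm from the axis. Can be pinched from above, fingers on its two sides along box x, room there. Moves with bolt and handle.
- hatch (a joint): Hatch plate slide, m: 0 = shut, grows to box +y as it opens. A spring ball behind the plate rides over its brass pins: click stops at 0 (shut), 0.045 (first, part open) and 0.090 (full open). About 4 to 8 N to pull out of a stop, 1.5 N friction between stops; within 3 mm of a stop the ball draws the plate in. Locked while the bolt's nose is in the staple.
- hatch_knob (a point): Middle of the round black knob on the hatch plate, 28 mm across and 28 mm high, top 34 mm above the lid, this point 20 mm above the lid. Free on both sides along box y. Moves with the hatch.
- stripper: Small yellow and black wire stripper, 120 mm long, 14 mm high, loose on the box lid at its front left; origin at its underside. To be left alone.
- caliper: Digital caliper, 230 mm long, 12 mm high, loose on the bench left of the box; origin at its underside. To be left alone.
- clipboard: Blue clipboard with a stack of paper, 310 by 225 mm, 17 mm high, on the bench right of the box; origin at its underside. To be left alone.

How it is judged:
By the outcome, as a careful person would: the job done as asked, in the order asked, and still so for the second after the job is handed in, with the robot touching nothing.
It also fails if it takes over 64 s, if anything falls off the work surface, if the arm or the gripper's body presses on something with over 40 N, if the wrist force passes 120 N, or if a joint passes its speed limit or range.

## Working session

There is one attempt and no reset: what is moved stays moved. The work goes in short steps, Python scripts to look and compute and a shell command to move; the robot and the scene stay as the last step left them, time stands still between calls to the robot, and variables do not carry over. Pictures are saved under pics/ and viewed, at most 10 in all, crops included, and the job is handed in when it is done.

```bash
ls; mkdir -p pics; python3 - <<'E'
from cell import state,capture
import cv2,numpy as np
s=state();print({k:np.round(v,3).tolist() for k,v in s.items()})
ims=[]
for n in("scene","side"):
    c=capture(n);np.savez(f"{n}0.npz",**c);cv2.imwrite(f"pics/{n}0.png",c["img"][:,:,::-1]);print(n,c["K"].round(1).tolist(),c["world_to_cam"].round(3).tolist())
E
```

```text
pics
{'clock': 0.0, 'qpos': [69.746, 5.261, 70.58, -0.0, 104.267, -3.249], 'dq': [0.058, 0.07, -0.027, 0.008, -0.022, -0.005], 'tau': [-0.001, -44.646, -40.643, 0.07, 0.03, -0.0], 'tcp_pos': [0.175, 0.573, 0.222], 'ee_rot': [[-0.956, 0.292, -0.001], [0.292, 0.956, -0.002], [0.0, -0.002, -1.0]], 'ft_force': [-0.432, 0.202, -0.546], 'ft_torque': [0.008, -0.001, 0.033], 'grasp_force': 0.0, 'grip_width': 0.088}
scene [[360.7, 0.0, 248.6], [0.0, 360.7, 194.7], [0.0, 0.0, 1.0]] [[-0.859, 0.512, -0.013, 0.519], [0.332, 0.536, -0.776, -0.104], [-0.391, -0.671, -0.63, 1.297], [0.0, 0.0, 0.0, 1.0]]
side [[362.5, 0.0, 249.6], [0.0, 362.5, 194.6], [0.0, 0.0, 1.0]] [[0.998, -0.056, 0.006, -0.615], [-0.03, -0.612, -0.79, 0.114], [0.048, 0.789, -0.613, 0.902], [0.0, 0.0, 0.0, 1.0]]
```

View pics/scene0.png

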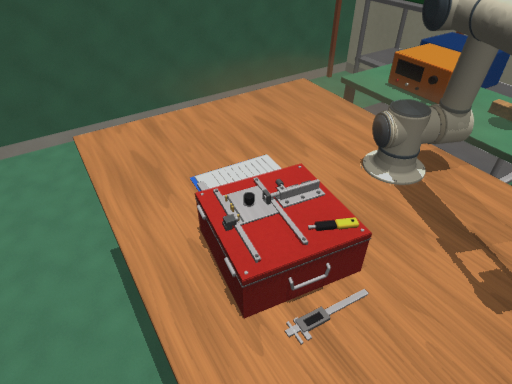

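View pics/side0.png

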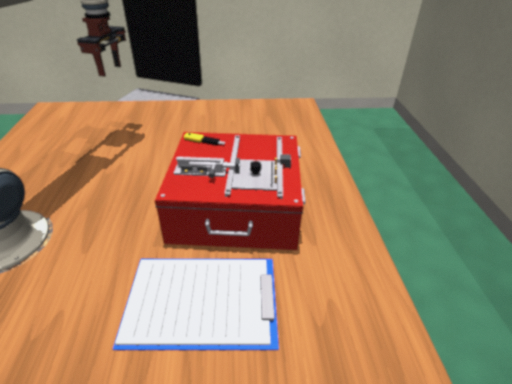

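The scene view shows the red box with the hatch knob near (249,199) and the bolt to its right near (290,190). In the side view the hatch knob is near (256,168) and the bolt knob near (212,178). Next I'll enlarge both and triangulate.

```bash
cat > h.py <<'E'
import numpy as np,cv2
def ray(c,p):
    K,T=c["K"],c["world_to_cam"];R=T[:3,:3];o=-R.T@T[:3,3]
    d=R.T@np.linalg.inv(K)@np.array([p[0],p[1],1.]);return o,d/np.linalg.norm(d)
def plane(c,p,z):
    o,d=ray(c,p);return o+d*(z-o[2])/d[2]
def tri(l):
    A=np.zeros((3,3));b=np.zeros(3);rs=[ray(c,p) for c,p in l]
    for o,d in rs:
        P=np.eye(3)-np.outer(d,d);A+=P;b+=P@o
    x=np.linalg.solve(A,b);return x,max(np.linalg.norm((np.eye(3)-np.outer(d,d))@(x-o)) for o,d in rs)
def proj(c,X):
    q=c["world_to_cam"][:3]@np.append(X,1);q=c["K"]@q;return q[:2]/q[2]
E
python3 - <<'E'
from h import *
S=np.load("scene0.npz");D=np.load("side0.npz")
for p in[(187,134),(297,136),(302,207),(160,204)]:print("lid side",plane(D,p,.14).round(3))
for p in[(297,168),(364,232),(243,305),(196,208)]:print("lid scene",plane(S,p,.14).round(3))
print(tri([(S,(249,199)),(D,(256,168))]));print(tri([(S,(280,184)),(D,(212,178))]))
a=cv2.resize(S["img"][150:250,190:350],None,fx=5,fy=5,interpolation=2)[:300*2]
b=cv2.resize(D["img"][125:215,150:310],None,fx=5,fy=5,interpolation=2)
cv2.imwrite("pics/c1.png",a[:,:,::-1]);cv2.imwrite("pics/c2.png",b[:,:,::-1])
E
```

```text
lid side [0.448 0.271 0.14 ]
lid side [0.766 0.245 0.14 ]
lid side [ 0.726 -0.074  0.14 ]
lid side [ 0.415 -0.048  0.14 ]
lid scene [ 0.43  -0.013  0.14 ]
lid scene [0.454 0.279 0.14 ]
lid scene [0.795 0.302 0.14 ]
lid scene [ 0.754 -0.006  0.14 ]
(array([0.63321664, 0.05472828, 0.15978998]), np.float64(0.0002912289068703583))
(array([0.52539484, 0.03409519, 0.14948242]), np.float64(0.002178546308884343))
```

View pics/c2.png

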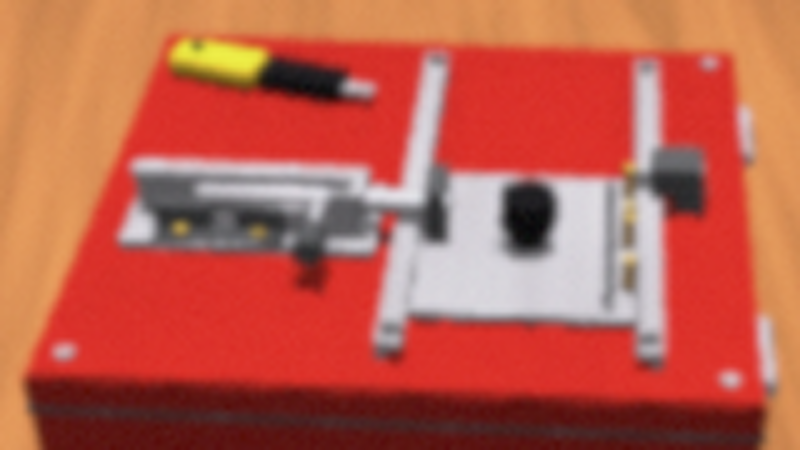

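The enlarged side view shows the bolt's handle and knob at about crop (310,265), brass screws on the sleeve base at (180,228) and (258,232), and the hatch knob at (527,212). The yaw is about -5°. I'll move above and turn the tool so its y lies along box x.

```bash
P="python3 -m pendant"
$P '[[-0.33,-0.26,-0.12,0],[-0.66,-0.53,-0.2,0],[-1,-0.8,-0.3,0],[-1,-0.8,-0.3,0]]' >/dev/null
for i in 1 2 3 4; do $P '[[-0.33,-0.26,-0.05,0],[-0.66,-0.53,-0.1,0],[-1,-0.8,-0.1,0],[-1,-0.8,-0.1,0]]' >/dev/null; done
$P '[[0,0,0,0.04],[0,0,0,0.08],[0,0,0,0.12],[0,0,0,0.16],[0,0,0,0.2],[0,0,0,0.24],[0,0,0,0.28]]' >/dev/null
$P '[[0,0,0,0.04],[0,0,0,0.08],[0,0,0,0.12],[0,0,0,0.153],[0,0,0,0.153],[0,0,0,0.153]]' 
python3 - <<'E'
from cell import state,capture
import cv2,numpy as np
s=state();print({k:np.round(s[k],3).tolist() for k in("clock","qpos","tcp_pos","ee_rot")})
c=capture("wrist");np.savez("w0.npz",**c);cv2.imwrite("pics/w0.png",cv2.resize(c["img"][:,:,::-1],None,fx=1.5,fy=1.5,interpolation=2))
E
```

```text
clock: 2.85
tcp_pos: [0.5364, 0.0465, 0.2921]
ee_rot: [[0.077, 0.997, -0.001], [0.997, -0.077, 0.0], [0.0, -0.001, -1.0]]
ft_force: [-0.7, -0.5, 0.2]
grip_width: 0.0883
grasp_force: 0.0
{'clock': 2.85, 'qpos': [1.313, -2.763, 71.514, 0.029, 111.303, 5.749], 'tcp_pos': [0.536, 0.046, 0.292], 'ee_rot': [[0.077, 0.997, -0.001], [0.997, -0.077, 0.0], [0.0, -0.001, -1.0]]}
```

View pics/w0.png

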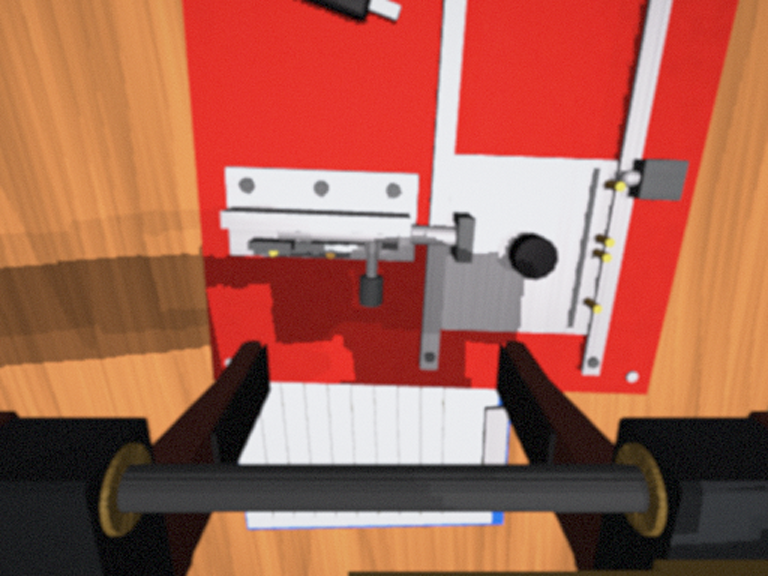

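The wrist view shows the bolt knob at (371,290) of the 1.5× picture and the hatch knob top at (533,256). The stem is at (372,255). The dark sleeve runs along (250–345,246) with brass screws at (273,253) and (331,254). I'll measure yaw and positions, and enlarge the sleeve.

```bash
python3 - <<'E'
from h import *
W=np.load("w0.npz");S=np.load("scene0.npz");D=np.load("side0.npz")
f=lambda p,z:plane(W,(p[0]/1.5,p[1]/1.5),z)
w=lambda p:(W,(p[0]/1.5,p[1]/1.5))
for a,b in[((225,168),(418,175)),((231,256),(413,261)),((222,212),(410,217))]:
    d=f(b,.144)-f(a,.144);print("yaw",np.degrees(np.arctan2(d[1],d[0])),f(a,.144).round(4),f(b,.144).round(4))
d=f((440,250),.144)-f((453,0),.144)
print("rail",np.degrees(np.arctan2(d[1],d[0]))+90)
print("knob@.16",f((371,290),.16).round(4),"hk top@.174",f((533,248),.174).round(4))
print("tri bolt",tri([w((371,290)),(D,(212,178)),(S,(280,184))]),tri([w((371,290)),(D,(212,178))]))
print("tri hatch",tri([w((533,256)),(D,(256,168)),(S,(249,199))]))
for p in[(273,253),(331,254),(302,247)]:print(p,f(p,.155).round(4))
g=W["img"][135:215,140:290];cv2.imwrite("pics/c3.png",cv2.resize(g,None,fx=5.3,fy=5.3,interpolation=2)[:,:,::-1])
E
```

```text
yaw -6.479363595439006 [0.4405 0.1218 0.144 ] [0.5649 0.1076 0.144 ]
yaw -6.078365273328561 [0.4341 0.0636 0.144 ] [0.5583 0.0504 0.144 ]
yaw -5.981816850252859 [0.4334 0.0938 0.144 ] [0.558  0.0808 0.144 ]
rail -5.255808162130393
knob@.16 [0.5285 0.0368 0.16  ] hk top@.174 [0.631  0.0605 0.174 ]
tri bolt (array([0.52634973, 0.03396283, 0.14974328]), np.float64(0.002958051481339658)) (array([0.52762783, 0.03327884, 0.14874523]), np.float64(0.0003143495248278339))
tri hatch (array([0.63377815, 0.05339744, 0.16050344]), np.float64(0.0019938430105076017))
(273, 253) [0.466  0.0658 0.155 ]
(331, 254) [0.5041 0.0622 0.155 ]
(302, 247) [0.4856 0.0683 0.155 ]
```

View pics/c3.png

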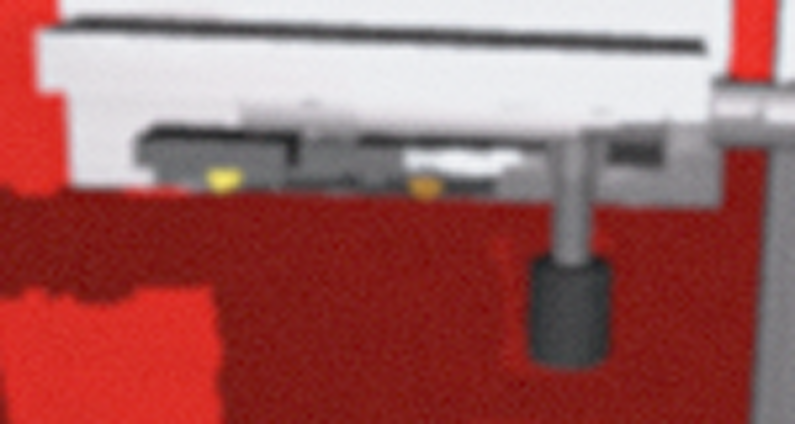

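The sleeve's dark left block ends at about crop x=298 and the notch appears to run to about 357. With the stem at x=572 (4.9 px/mm), the notch middle is near 0.050. I'll descend above the bolt knob and take a closer look.

```bash
P="python3 -m pendant"
$P '[[-0.05,-0.04,0.3,0.004],[-0.1,-0.07,0.6,0.008],[-0.1,-0.07,0.85,0.008],[-0.1,-0.07,0.85,0.008],[-0.1,-0.07,0.85,0.008]]' -0.1 20
python3 - <<'E'
from cell import state,capture
import cv2,numpy as np
c=capture("wrist");np.savez("w1.npz",**c);cv2.imwrite("pics/w1.png",cv2.resize(c["img"][:,:,::-1],None,fx=1.5,fy=1.5,interpolation=2))
E
```

```text
clock: 3.32
tcp_pos: [0.528, 0.036, 0.2065]
ee_rot: [[0.105, 0.995, -0.003], [0.995, -0.105, 0.0], [-0.0, -0.003, -1.0]]
ft_force: [0.4, 0.2, 0.3]
grip_width: 0.0581
grasp_force: 0.0
```

View pics/w1.png

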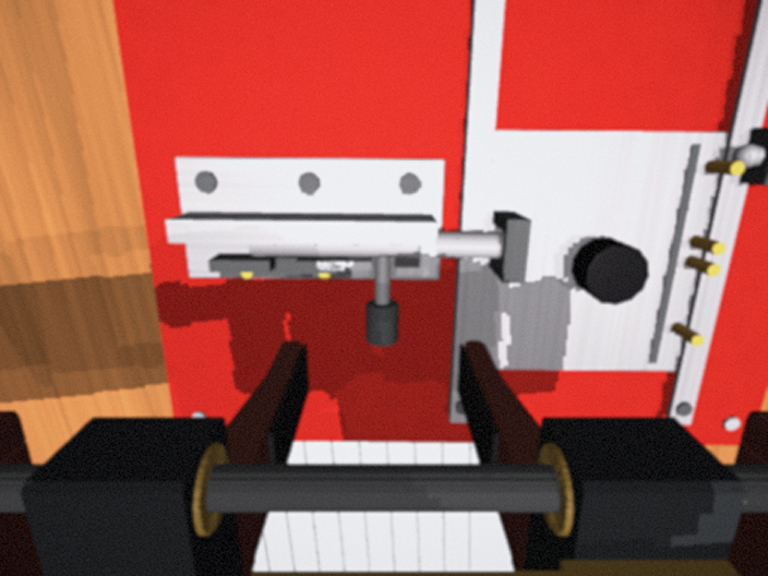

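The closer wrist view shows the bolt knob at (382,322) and the stem at x=382. The sleeve's left block spans x=211–272 and the hatch knob is at (611,270).

```bash
python3 - <<'E'
from h import *
W=np.load("w0.npz");V=np.load("w1.npz")
w=lambda p:(W,(p[0]/1.5,p[1]/1.5));v=lambda p:(V,(p[0]/1.5,p[1]/1.5))
print("bolt",tri([w((371,290)),v((382,322))]))
k=plane(*v((382,322)),.16);print("knob@.16",k.round(4))
print("hatch",tri([w((533,256)),v((611,270))]), plane(*v((611,270)),.16).round(4))
ux=np.array([np.cos(np.radians(-5.8)),np.sin(np.radians(-5.8)),0])
for n,c,p in[("w1 leftwall",v,(272,262)),("w1 right?",v,(320,264)),("w0 leftwall",w,(140*1.5+298/5.3*1.5,135*1.5+150/5.3*1.5)),("w0 right",w,(140*1.5+357/5.3*1.5,135*1.5+160/5.3*1.5))]:
    print(n,[round(float((k-plane(*c(p),z))@ux),4) for z in(.155,.163,.168)])
d=k-np.array([.528,.036,.16]);x=np.array([.105,.995,0]);y=np.array([.995,-.105,0]);print("shift tool",d@x,d@y)
b=V["img"][155:195,130:290];cv2.imwrite("pics/c4.png",cv2.resize(b,None,fx=5,fy=5,interpolation=2)[:,:,::-1])
E
```

```text
bolt (array([0.52838714, 0.03682418, 0.15999207]), np.float64(0.00012529200051547885))
knob@.16 [0.5283 0.0368 0.16  ]
hatch (array([0.63293414, 0.05404089, 0.16823408]), np.float64(0.00011010614843778166)) [0.6369 0.0515 0.16  ]
w1 leftwall [0.052, 0.0501, 0.0488]
w1 right? [0.0293, 0.0282, 0.0275]
w0 leftwall [0.0506, 0.0491, 0.0482]
w0 right [0.0397, 0.0385, 0.0378]
shift tool 0.000838496676601843 0.0001755392399090897
```

View pics/c4.png

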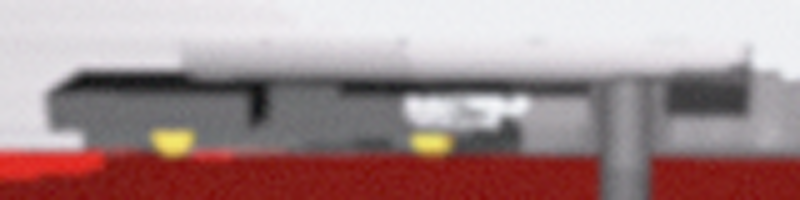

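Knob height 0.160 is confirmed. In the enlarged crop the notch spans x≈265–340, so its middle is at a draw of about 0.044. Next I go down and pinch the knob.

```bash
P="python3 -m pendant"
$P '[[0.01,0,0.2,0],[0.01,0,0.4,0],[0.01,0,0.55,0],[0.01,0,0.565,0],[0.01,0,0.565,0]]'
$P '[[0,0,0,0],[0,0,0,0],[0,0,0,0],[0,0,0,0],[0,0,0,0],[0,0,0,0]]' -1 15
```

```text
clock: 3.78
tcp_pos: [0.5294, 0.0368, 0.1526]
ee_rot: [[0.106, 0.994, 0.001], [0.994, -0.106, 0.0], [0.0, 0.001, -1.0]]
ft_force: [-0.4, -0.6, -1.0]
grip_width: 0.0397
grasp_force: 0.0
clock: 4.28
tcp_pos: [0.5293, 0.0367, 0.1523]
ee_rot: [[0.107, 0.994, 0.002], [0.994, -0.107, 0.0], [0.0, 0.002, -1.0]]
ft_force: [-1.8, -0.3, 4.8]
grip_width: 0.0154
grasp_force: 15.0
```

```bash
P="python3 -m pendant"
$P '[[0.004,0,-0.057,0],[0.017,0,-0.112,0],[0.038,0,-0.166,0],[0.066,0,-0.215,0],[0.102,0,-0.259,0],[0.144,0,-0.298,0],[0.144,0,-0.298,0]]'
```

```text
clock: 4.87
tcp_pos: [0.5306, 0.0517, 0.1821]
ee_rot: [[0.106, 0.994, 0.001], [0.994, -0.106, 0.0], [0.0, 0.001, -1.0]]
ft_force: [-1.6, -1.3, 0.1]
grip_width: 0.0153
grasp_force: 15.0
```

```bash
P="python3 -m pendant"
$P '[[0,-0.08,0,0],[0,-0.16,0,0],[0,-0.24,0,0],[0,-0.32,0,0],[0,-0.4,0,0],[0,-0.45,0,0],[0,-0.45,0,0]]'
$P '[[-0.022,0,0.022,0],[-0.046,0,0.05,0],[-0.07,0,0.075,0],[-0.078,0,0.085,0],[-0.086,0,0.1,0],[-0.094,0,0.115,0],[-0.1,0,0.13,0],[-0.1,0,0.13,0]]'
```

```text
clock: 5.45
tcp_pos: [0.4844, 0.0561, 0.1812]
ee_rot: [[0.106, 0.994, -0.001], [0.994, -0.106, 0.0], [0.0, -0.001, -1.0]]
ft_force: [-1.3, -0.1, 0.6]
grip_width: 0.0154
grasp_force: 15.0
clock: 6.12
tcp_pos: [0.4847, 0.0456, 0.1676]
ee_rot: [[0.107, 0.994, -0.0], [0.994, -0.107, -0.0], [-0.0, -0.0, -1.0]]
ft_force: [-0.2, 1.8, 1.0]
grip_width: 0.0154
grasp_force: 15.0
```

It is already below the resting angle (about 0.42 rad) with hardly any force, so it appears to be in the notch. I'll lower it flat.

```bash
P="python3 -m pendant"
$P '[[-0.012,0,0.03,0],[-0.02,0,0.06,0],[-0.027,0,0.09,0],[-0.033,0,0.12,0],[-0.036,0,0.15,0],[-0.036,0,0.155,0],[-0.036,0,0.155,0]]'
echo; $P '[[0,0.02,0,0],[0,0.04,0,0],[0,0.05,0,0],[0,0.05,0,0],[0,0.05,0,0]]'
```

```text
clock: 6.7
tcp_pos: [0.4846, 0.042, 0.1539]
ee_rot: [[0.107, 0.994, 0.002], [0.994, -0.107, -0.0], [-0.0, 0.002, -1.0]]
ft_force: [-2.6, 0.7, 9.3]
grip_width: 0.0153
grasp_force: 15.0

clock: 7.12
tcp_pos: [0.4855, 0.0419, 0.1535]
ee_rot: [[0.106, 0.994, -0.008], [0.994, -0.106, 0.0], [-0.001, -0.008, -1.0]]
ft_force: [-19.6, 1.5, 15.5]
grip_width: 0.0156
grasp_force: 15.0
```

The forward push stops hard after 1 mm, so the notch holds the bolt. I'll ease back to its middle, release, rise and check.

```bash
P="python3 -m pendant"
$P '[[0,-0.04,-0.01,0],[0,-0.07,-0.01,0],[0,-0.07,-0.01,0]]'
$P '[[0,0,0,0],[0,0,0,0],[0,0,0,0],[0,0,0,0]]' -0.1
$P '[[0,0,-0.3,0],[0,0,-0.6,0],[-0.02,0,-0.75,0],[-0.05,0,-0.75,0],[-0.05,0,-0.75,0]]'
python3 - <<'E'
from cell import state,capture
from h import *
V=capture("wrist");np.savez("w2.npz",**V);cv2.imwrite("pics/w2.png",cv2.resize(V["img"][:,:,::-1],None,fx=1.5,fy=1.5,interpolation=2))
E
```

```text
clock: 7.37
tcp_pos: [0.4824, 0.0422, 0.1538]
ee_rot: [[0.107, 0.994, 0.001], [0.994, -0.107, -0.001], [-0.0, 0.001, -1.0]]
ft_force: [-1.4, 0.0, 5.3]
grip_width: 0.0155
grasp_force: 15.0
clock: 7.7
tcp_pos: [0.4821, 0.0423, 0.1526]
ee_rot: [[0.107, 0.994, -0.001], [0.994, -0.107, -0.0], [-0.0, -0.001, -1.0]]
ft_force: [0.6, 0.2, -0.3]
grip_width: 0.0377
grasp_force: 0.0
clock: 8.12
tcp_pos: [0.4822, 0.0371, 0.2285]
ee_rot: [[0.107, 0.994, 0.001], [0.994, -0.107, -0.0], [-0.0, 0.001, -1.0]]
ft_force: [-0.3, -0.2, 0.0]
grip_width: 0.0394
grasp_force: 0.0
```

View pics/w2.png

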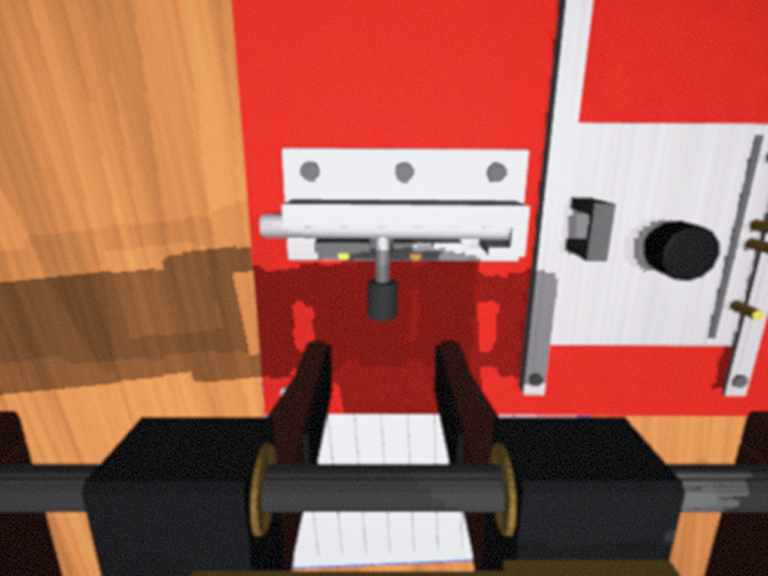

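The handle lies in the sleeve notch with the knob at (382,300), and the nose is clear of the staple. I'll check numerically that it is flat, and move over the hatch knob with the tool turned 90°.

```bash
P="python3 -m pendant"
python3 - <<'E'
from h import *
V=np.load("w2.npz");U=np.load("w1.npz");W=np.load("w0.npz");g=lambda p:(p[0]/1.5,p[1]/1.5)
k=plane(V,g((382,300)),.16);d=k-np.array([.5283,.0368,.16]);u=np.array([.9949,-.101,0]);n=np.array([.101,.9949,0])
print("bolt moved",d@u,d@n);print(tri([(W,g((533,256))),(U,g((611,270))),(V,g((681,251)))]))
E
$P '[[0.1,0.4,0,0],[0.16,0.75,0,0],[0.16,0.75,0,0]]' 0.27 >/dev/null
$P '[[0.1,0.4,0,-0.039],[0.16,0.74,0,-0.078],[0.16,0.74,0,-0.117],[0.16,0.74,0,-0.156],[0.16,0.74,0,-0.195],[0.16,0.74,0,-0.234],[0.16,0.74,0,-0.25],[0.16,0.74,0,-0.25]]' >/dev/null
$P '[[0,0,0,-0.039],[0,0,0,-0.078],[0,0,0,-0.117],[0,0,0,-0.156],[0,0,0,-0.195],[0,0,0,-0.234],[0,0,0,-0.25],[0,0,0,-0.25]]'
```

```text
bolt moved -0.04554078010299548 4.877813473737598e-05
(array([0.63412095, 0.05293811, 0.16496472]), np.float64(0.00040592226889152495))
clock: 9.75
tcp_pos: [0.6327, 0.0534, 0.2269]
ee_rot: [[-0.994, 0.107, -0.002], [0.107, 0.994, -0.0], [0.002, -0.0, -1.0]]
ft_force: [-0.6, -0.8, 0.3]
grip_width: 0.0555
grasp_force: 0.0
```

The bolt is drawn 45.5 mm and the knob is back at its flat lateral position. I'll pinch the hatch knob.

```bash
P="python3 -m pendant"
$P '[[-0.01,0,0.3,0],[-0.01,0,0.6,0],[-0.01,0,0.74,0],[-0.01,0,0.74,0],[-0.01,0,0.74,0]]'
$P '[[0,0,0,0],[0,0,0,0],[0,0,0,0],[0,0,0,0],[0,0,0,0],[0,0,0,0]]' -1 15
```

```text
clock: 10.17
tcp_pos: [0.6336, 0.0533, 0.1535]
ee_rot: [[-0.994, 0.108, -0.003], [0.108, 0.994, -0.0], [0.003, -0.0, -1.0]]
ft_force: [-0.1, 0.5, 1.2]
grip_width: 0.056
grasp_force: 0.0
clock: 10.67
tcp_pos: [0.6347, 0.0531, 0.1556]
ee_rot: [[-0.994, 0.107, 0.002], [0.107, 0.994, -0.0], [-0.002, -0.0, -1.0]]
ft_force: [0.2, -0.6, 3.8]
grip_width: 0.0271
grasp_force: 15.0
```

```bash
P="python3 -m pendant"
$P '[[0,0.06,0,0],[0,0.12,0,0],[0,0.19,0,0],[0,0.26,0,0],[0,0.33,0,0],[0,0.4,0,0],[0,0.45,0,0],[0,0.45,0,0]]'
$P '[[0,0,0,0],[0,0,0,0]]'
$P '[[0,0,0,0],[0,0,0,0],[0,0,0,0],[0,0,0,0],[0,0,0,0]]' 0.27
```

```text
clock: 11.33
tcp_pos: [0.6399, 0.0991, 0.1556]
ee_rot: [[-0.994, 0.106, 0.003], [0.106, 0.994, -0.0], [-0.003, 0.0, -1.0]]
ft_force: [1.9, -1.2, 5.3]
grip_width: 0.0274
grasp_force: 15.0
clock: 11.5
tcp_pos: [0.64, 0.0991, 0.1556]
ee_rot: [[-0.994, 0.106, 0.003], [0.106, 0.994, 0.001], [-0.003, 0.001, -1.0]]
ft_force: [2.0, -0.7, 5.1]
grip_width: 0.0279
grasp_force: 15.0
clock: 11.92
tcp_pos: [0.6389, 0.0983, 0.1538]
ee_rot: [[-0.994, 0.106, -0.001], [0.106, 0.994, 0.0], [0.001, -0.0, -1.0]]
ft_force: [0.5, 0.2, -0.2]
grip_width: 0.0551
grasp_force: 0.0
```

```bash
P="python3 -m pendant"
$P '[[0,0,-0.3,0],[0,0,-0.6,0],[0,0,-0.9,0],[0.3,0,-1,0],[0.6,0,-1,0],[0.9,0,-1,0],[0.9,0,-1,0],[0.9,0,-1,0]]'
python3 - <<'E'
from cell import state,capture
from h import *
for n in("wrist","scene","side"):np.savez(f"f_{n}.npz",**capture(n))
L=[np.load(f"f_{n}.npz")["img"] for n in("wrist","scene","side")]
z=lambda i:cv2.resize(i,(400,300),interpolation=2)
im=np.vstack([np.hstack([z(L[0]),z(L[1][150:270,190:350])]),np.hstack([z(L[2][95:215,150:310]),z(L[2])])])
cv2.imwrite("pics/fin.png",im[:,:,::-1])
E
```

```text
clock: 12.58
tcp_pos: [0.5489, 0.1079, 0.255]
ee_rot: [[-0.994, 0.106, 0.001], [0.106, 0.994, 0.0], [-0.001, 0.0, -1.0]]
ft_force: [0.2, -0.3, 0.5]
grip_width: 0.056
grasp_force: 0.0
```

View pics/fin.png

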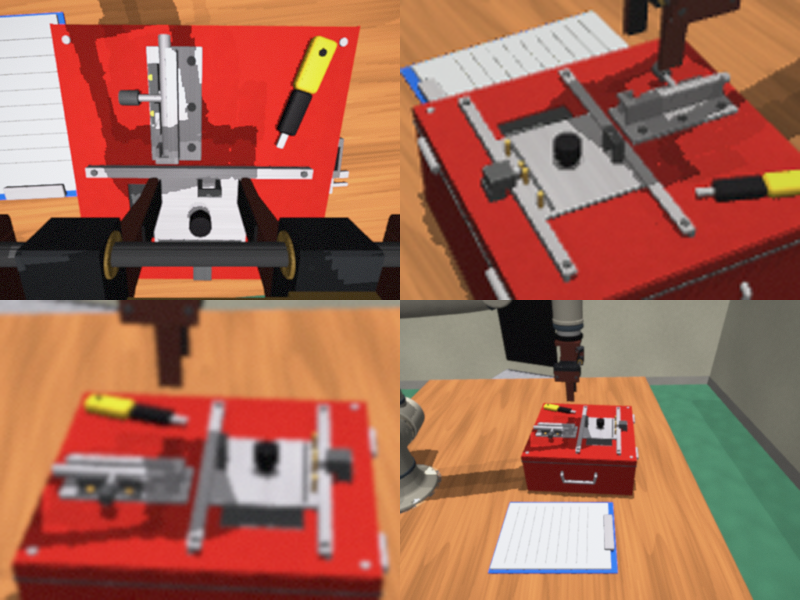

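The final views show the bolt handle in the sleeve notch (wrist panel: knob at (130,97)). The hatch is part open with its knob at scene-panel (568,150), and the stripper and clipboard are undisturbed. I'll measure both once more.

```bash
python3 - <<'E'
from h import *
W,S,D=[np.load(f"f_{n}.npz") for n in("wrist","scene","side")]
u=np.array([.9949,-.101,0]);n=np.array([.101,.9949,0])
a=tri([(S,(257.2,210)),(D,(256,158.2))])[0];b=np.array([.6332,.0547,.1598]);print("hatch",a.round(4),(a-b)@n,(a-b)@u)
k=plane(W,(129*1.28,97*1.28),.16)-np.array([.5283,.0368,.16]);print("bolt",k@u,k@n)
w=plane(W,(200*1.28,222*1.28),.168)-np.array([.634,.053,.168]);print("hatch wrist",w@n)
S0=np.load("scene0.npz")["img"].astype(int);d=np.abs(S0-S["img"]).sum(2)
print("caliper diff",d[285:345,280:375].mean(),"stripper",d[215:232,305:362].mean())
E
```

```text
hatch [0.6368 0.1003 0.1589] 0.045741911283321494 -0.0010651553290030923
bolt -0.046212649971357544 0.0006926725776623267
hatch wrist 0.047198810753324764
caliper diff 22.525438596491227 stripper 17.184726522187823
```

```bash
python3 -c "
from cell import sign_off;print(sign_off())"
```

```text
the job is handed in; nothing more can be done
None
```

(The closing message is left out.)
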